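Pack the tap chuck under the cantilever tray of the tap case

TASK

At the tapping stand, put the tap chuck away: swing the top tray of the case up and right over to the side by its handle until it rests fully open, and stand the straight-sided chuck with the short thin stub on top (neither the wide-flanged holder nor the tall slim one) upright in the empty bay underneath. Then swing the tray back by its handle until it is fully down on the case.

Things in the scene. Friction and masses are not known exactly. Their poses are not given: they have to be found in the camera images.
- tray_arms (a joint): Cantilever arms (90 mm) of the tray: 0 closed, 2.094 open on its stop. The tray stays level and never turns; at q each of its points is off its closed place by 90 mm*(cos(30deg+q)-cos 30deg) along the case's y and 90 mm*(sin(30deg+q)-sin 30deg) up: it ends 156 mm to -y, 45 mm higher midway. Gravity holds it at both ends; let go between, it sinks slowly to the nearer. Takes 3 to 8 N.
- tray_handle (a point): Centre of the wooden handle bar of the tray: 132 mm long (x), 14 thick (y), 18 high, 140 mm above the table when closed. x runs along bar and case, y across (the tray opens to -y), z up. Tray: dark steel, 220 x 140 mm, rim 30 mm high; the bar's centre is 55 mm above its underside, 51 above its floor, and nothing in the tray beside the bar is above the rim.
- case_bay (a point): Centre of the floor of the empty bay in the dark steel case (220 x 140 mm, walls 85 mm above the table), 5 mm above the table, uncovered when the tray is open. The bay is 123 (x) by 130 mm (y); at -x a 60 mm high divider parts it from a bay full of round dies. 80 mm from floor to closed tray. Axes as the handle's.
- tap_chuck: The tap chuck to pack: dark steel, upright, straight cylinder 36 mm in diameter and 52 high, with a stub 20 in diameter and 16 high on top (68 in all), 0.2 to 0.4 kg. Origin at the centre of its underside, z up. Two others of the same steel stand near: one with a 56 mm wide flange at its foot (46 high), one slimmer and taller (28 by 88).
Mind the look-alikes: they are no part of the job. Leave any orange, red or yellow look-alike of the tap_chuck alone.

How it is judged:
On the way, in this order (a step that is already met when the one before it is completed fails the run):
1. the tray is swung over to its open rest (value of joint tray_arms above 1.9 rad), for 0.2 s.
2. the tap chuck stands released in the empty bay, with the tray open (value of joint tray_arms above 1.6 rad and x of tap_chuck in the frame of case_bay between -0.06 and 0.06 m and y of tap_chuck in the frame of case_bay between -0.06 and 0.06 m and z of tap_chuck in the frame of case_bay below 0.01 m and angle between tap_chuck's own z axis and vertical below 0.17 rad and contact force between the fingers and tap_chuck below 0.2 N), for 0.2 s.
At the end, for the whole second after the job is handed in: The tray is down on the case (arms within 0.08 rad of closed) and the tap chuck stands in the bay underneath: its foot on the floor (within 10 mm), upright within 10 degrees, anywhere in the bay (within 60 mm of its centre along each axis), at rest (value of joint tray_arms below 0.08 rad and x of tap_chuck in the frame of case_bay between -0.06 and 0.06 m and y of tap_chuck in the frame of case_bay between -0.06 and 0.06 m and z of tap_chuck in the frame of case_bay below 0.01 m and angle between tap_chuck's own z axis and vertical below 0.17 rad and linear speed of tap_chuck below 0.02 m/s); the robot touches nothing.
It also fails if it takes over 66 s, if anything falls off the work surface, if the arm or the gripper's body presses on something with over 40 N, if the wrist force passes 120 N, or if a joint passes its speed limit or range.

ROBOT

A 7-joint arm with a two-finger parallel gripper is mounted at the origin on the work surface. World frame = base frame: x ahead of the robot, y to its left, z up, the work surface at z = 0. Lengths are in m, angles in rad, forces in N, time in s.
With the tool pointing down it reaches from about 0.375 to 0.925 m from the base axis. Payload 3.1 kg.
Tool frame: the origin (TCP) lies between the finger pads; the fingertips stand 19 mm ahead of it and the grasp point (between the pads) is the TCP; z points along the fingers, y is the line along which they close (so a half turn about z gives the same grasp; the last joint's range is limited). The gripper opens to 85 mm and grips with 20 to 120 N. Pads are 22 mm wide; open, the fingers measure 114 mm over their backs; the gripper's body (76 mm by 85 mm) begins 54 mm behind the grasp point. The pads swing forward as they close: fully open they stand 13 mm farther back than shut.
Start: joints at [-1.22, 0.383, 0.044, 1.598, -0.018, 1.161, -0.05], TCP at [0.282, 0.586, 0.25] pointing down, gripper open.
Joint ranges: [-2.61, 2.61], [-0.41, 2.15], [-1.48, 1.57], [0, 2.5], [-1.57, 4.71], [0.05, 1.97], [-2.85, 2.85]. Speed limits (rad/s): [2.79, 2.79, 3.14, 3.14, 3.14, 3.14, 3.14].

INTERFACE

Orientations are given as a unit quaternion [x, y, z, w].
In Python, from bench import move_ptp, movel, move_j, move_gripper, pause, inverse_kinematics, read_camera, camera_params, MotionError, sign_off, look_for, tip_of, read_time_s, read_qpos, read_joint_vel, read_effort, read_eef_pos, read_tcp_rot, read_ft_force, read_ft_torque, read_finger_gap, read_grasp_force gives the robot as it stands. Calls block until the motion is done:
- move_ptp(position, orientation): joint-space move of the TCP to a pose.
- movel(position, orientation=None, speed=0.15): straight line of the TCP; orientation=None keeps the orientation; speed is the mean speed in m/s.
- move_j(angles): joint-space move.
- move_gripper(opening, effort=None): finger opening in m; effort is the grip in N (None keeps the last); returns when the fingers have stopped.
- pause(seconds).
- inverse_kinematics(position, orientation): joint angles nearest the present ones, or None.
- read_camera(name): name is "scene" or "top" or "wrist"; returns the picture (400x640x3 uint8, red, green, blue); there is no depth.
- camera_params(name): a dict with "K" (3x3 intrinsics, pixels), "camera_from_world" (4x4, takes a point from world to camera coordinates). Camera axes: x right, y down, z forward; pixel columns grow to the right and rows downward; lengths in m; the calibration is good to about 2 mm. The wrist camera is an equidistant fisheye: a pixel r from the principal point sees the ray r / f radians off the axis. A picture is of the moment at which its call begins: read the wrist's pose just before it. camera_params takes no time and is no camera call; for the wrist camera it gives the pose at the moment of the call.
A pose or a line that the arm cannot do raises MotionError and nothing moves.
- sign_off(): hands the job in; it is judged then, once.
Trained networks look in the newest picture that a camera, given by its name, has taken for a name from the list of things; names that differ only in an ending like _2 or _b are one class to them, and where a whole thing is asked for, a point or a joint stands for the part that bears it (a point fixed in the world has none). Each returns a list of dicts, best first, with "confidence" (0 to 1); they miss things now and then, are a little off and sometimes report something else, mostly with a low value. They report only what shows in the picture. A call takes as long as a camera call. They do not tell look-alikes from the thing itself.
- look_for(camera, name): "at" ([column, row] in pixels, amid what is visible of it).
- tip_of(camera, name): "at" ([column, row] in pixels: a listed point, or the origin of a listed thing).
Readings, each from a call of its own:
- read_time_s(): time.
- read_qpos(): joint angles.
- read_joint_vel(): joint speeds.
- read_effort(): joint torques, N m.
- read_eef_pos(): TCP position.
- read_tcp_rot(): TCP orientation.
- read_ft_force(): force on the tool from outside, world axes, zero at the start.
- read_ft_torque(): the same for the moment, N m.
- read_finger_gap(): finger opening in m.
- read_grasp_force(): force on a finger pad.
Only numpy, scipy, OpenCV 4.12 (cv2) and the standard library are available. Lean on these libraries where they do the work, as an engineer would, in place of code of your own. Each camera call takes 0.05 s, during which the arm holds its last target. There are 200 camera calls.

## Working session

There is one attempt and no reset: what is moved stays moved. The work goes in short steps, each a Python script; the robot and the scene stay as the last script left them, time stands still between calls to the robot, and variables do not carry over. Pictures are saved under pics/ and viewed, at most 10 in all, crops included, and the job is handed in when it is done.

```bash
mkdir -p pics; ls; python3 - <<'E'
from bench import *
import cv2, numpy as np
for c in ("scene","top"):
    im=read_camera(c); cv2.imwrite(f"pics/{c}0.png",im[:,:,::-1])
    p=camera_params(c); print(c,p["K"].round(1).tolist() if hasattr(p["K"],'round') else p["K"],np.round(p["camera_from_world"],3).tolist())
    for n in ("tray_handle","case_bay","tap_chuck"):
        print(n,[(np.round(d["at"],1).tolist(),round(d["confidence"],2)) for d in tip_of(c,n)[:5]],[(np.round(d["at"],1).tolist(),round(d["confidence"],2)) for d in look_for(c,n)[:5]])
print(read_time_s(),read_tcp_rot(),read_eef_pos())
E
```

```text
pics
scene [[479.2, 0.0, 329.1], [0.0, 479.2, 197.8], [0.0, 0.0, 1.0]] [[-0.253, 0.967, 0.013, 0.001], [0.598, 0.167, -0.784, -0.221], [-0.761, -0.191, -0.621, 1.455], [0.0, 0.0, 0.0, 1.0]]
tray_handle [([234.9, 197.7], 0.8)] [([237.6, 218.5], 0.74)]
case_bay [] [([234.8, 232.1], 0.8)]
tap_chuck [([396.4, 230.5], 0.91), ([362.9, 241.2], 0.83), ([345.8, 199.2], 0.76), ([325.9, 233.4], 0.7), ([362.1, 217.6], 0.54)] [([364.0, 232.5], 0.9), ([325.6, 224.5], 0.9), ([399.0, 221.5], 0.87), ([362.4, 203.2], 0.59)]
top [[506.1, 0.0, 322.4], [0.0, 506.1, 193.4], [0.0, 0.0, 1.0]] [[-0.008, -1.0, 0.011, 0.118], [-0.985, 0.005, -0.173, 0.509], [0.173, -0.012, -0.985, 1.034], [0.0, 0.0, 0.0, 1.0]]
tray_handle [([403.9, 151.6], 0.93)] [([403.3, 158.2], 0.7)]
case_bay [] [([400.3, 163.1], 0.84)]
tap_chuck [([280.9, 217.1], 0.8), ([254.0, 237.9], 0.78), ([313.4, 273.1], 0.65), ([323.5, 216.2], 0.52)] [([315.4, 272.8], 0.79), ([251.2, 237.1], 0.67), ([286.3, 213.3], 0.55), ([323.8, 215.3], 0.54), ([289.3, 248.9], 0.53)]
0.7 [ 2.22506054e-01  9.74931307e-01  4.04194104e-05 -2.01820540e-05] [0.28201079 0.58567199 0.25030867]
```

View pics/scene0.png

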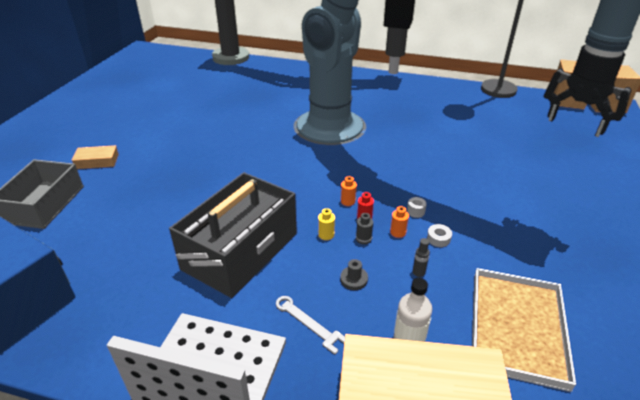

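View pics/top0.png

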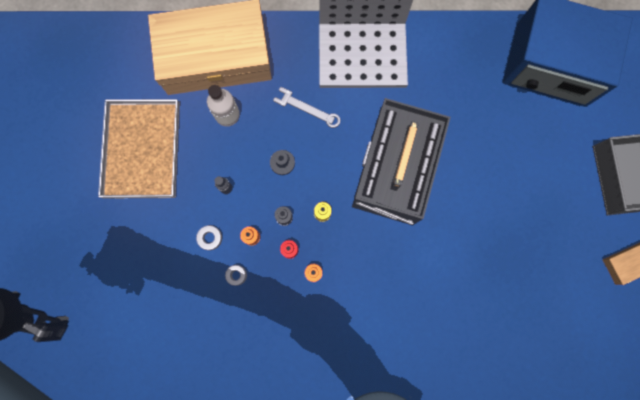

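Candidates for the chuck: dark ones at scene (364,228), (354,273, wide-flanged) and (420,260, tall slim), plus orange, red and yellow ones at (348,190), (365,205), (399,221) and (326,223). The dark straight one at scene (364,228) / top (283,214) fits the description. I'll confirm it in a crop, together with the case arms.

```bash
cat > h.py <<'E'
from bench import *
import cv2, numpy as np
def ray(c,px,p=None):
    p=p or camera_params(c); K=np.array(p["K"]); T=np.array(p["camera_from_world"]); R=T[:3,:3]
    d=np.array([(px[0]-K[0,2])/K[0,0],(px[1]-K[1,2])/K[1,1],1.])
    if c=="wrist":
        r=np.hypot(d[0],d[1]); d=np.array([np.sin(r)*d[0]/max(r,1e-9),np.sin(r)*d[1]/max(r,1e-9),np.cos(r)])
    d=R.T@d; return -R.T@T[:3,3], d/np.linalg.norm(d)
def tri(rs):
    A=sum(np.eye(3)-np.outer(d,d) for o,d in rs); b=sum((np.eye(3)-np.outer(d,d))@o for o,d in rs)
    X=np.linalg.solve(A,b); return X,[round(float(np.linalg.norm(np.cross(X-o,d))),4) for o,d in rs]
def atz(r,z): o,d=r; return o+d*(z-o[2])/d[2]
def down(yaw):  # tool down, tool y axis at world angle yaw
    from scipy.spatial.transform import Rotation as R
    y=np.array([np.cos(yaw),np.sin(yaw),0]); z=np.array([0,0,-1.]); x=np.cross(y,z)
    return R.from_matrix(np.c_[x,y,z]).as_quat()
E
python3 - <<'E'
from h import *
s=cv2.imread("pics/scene0.png"); t=cv2.imread("pics/top0.png")
a=cv2.resize(s[165:300,160:440],(800,386),interpolation=cv2.INTER_CUBIC)
b=cv2.resize(t[95:230,265:465],(311,210),interpolation=cv2.INTER_CUBIC)
o=np.zeros((600,800,3),np.uint8);o[:386]=a;o[388:598,:311]=b
b=cv2.resize(t[195:230,265:305],(240,210),interpolation=cv2.INTER_CUBIC);o[388:598,330:570]=b
cv2.imwrite("pics/crop1.png",o)
print("handle",tri([ray("scene",(234.9,197.7)),ray("top",(403.9,151.6))]))
print("chuck base",tri([ray("scene",(362.9,241.2)),ray("top",(280.9,217.1))]))
for p in [(397,185),(414,125)]: print(atz(ray("top",p),.145))
for p in [(215,213),(255,185)]: print(atz(ray("scene",p),.145))
for n,p in dict(flange=(354,285),slim=(420,275),yel=(326,237),red=(365,217),or1=(348,203),or2=(399,235)).items(): print(n,atz(ray("scene",p),0).round(3))
E
```

```text
handle (array([ 0.57334077, -0.04320252,  0.1465392 ]), [0.0006, 0.0006])
chuck base (array([ 0.46622811,  0.20294936, -0.00604393]), [0.0035, 0.0035])
[ 0.50741359 -0.02828977  0.145     ]
[ 0.62803563 -0.06596271  0.145     ]
[ 0.62457621 -0.06081801  0.145     ]
[ 0.52220425 -0.02110158  0.145     ]
flange [0.602 0.209 0.   ]
slim [0.54  0.333 0.   ]
yel [0.482 0.119 0.   ]
red [0.392 0.189 0.   ]
or1 [0.352 0.139 0.   ]
or2 [0.432 0.275 0.   ]
```

View pics/crop1.png

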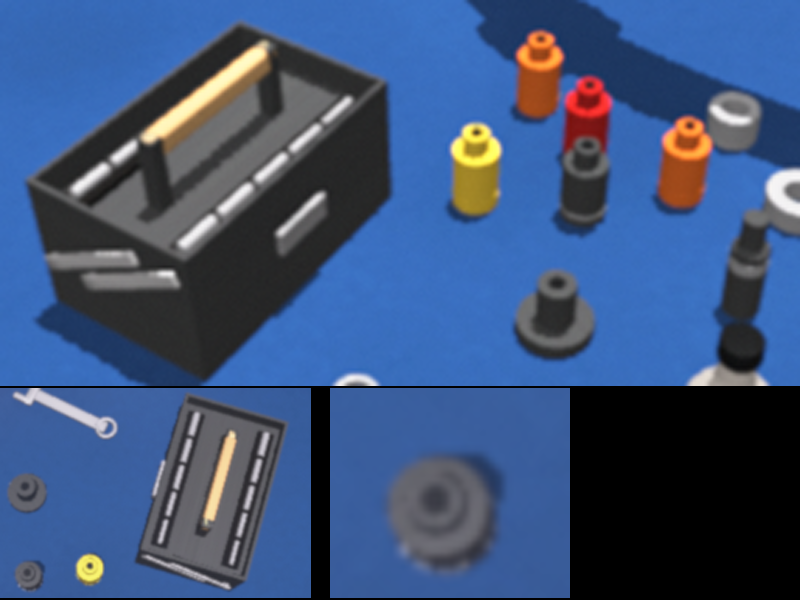

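The crop confirms it: the dark one at scene (364,228) has straight sides and a short stub. The flanged one is at (354,273) and the slim one at (420,260). The arms on the case's end face rise towards world +y, so the tray opens to world -y, with case x ≈ world +x and yaw about -18°. Next I take wrist views above both.

```bash
python3 - <<'E'
from h import *
def look(n,tag):
    p=camera_params("wrist"); im=read_camera("wrist"); cv2.imwrite(f"pics/{tag}.png",im[:,:,::-1])
    t=[d for d in tip_of("wrist",n)[:5]]; l=look_for("wrist",n)[:5]
    z=.14 if "handle" in n else 0
    print(tag,[(np.round(d["at"]).tolist(),round(d["confidence"],2),atz(ray("wrist",d["at"],p),z).round(3).tolist()) for d in t],[(np.round(d["at"]).tolist(),round(d["confidence"],2)) for d in l])
    np.savez(f"pics/{tag}.npz",K=p["K"],T=p["camera_from_world"])
for yaw in (np.radians(50),np.radians(230)):
    print(np.round(inverse_kinematics([.466,.2,.22],down(yaw)),2))
for yaw in (np.radians(72),np.radians(252)):
    print(np.round(inverse_kinematics([.573,-.043,.28],down(yaw)),2))
def go(pos,yaws):
    best=min((inverse_kinematics(pos,down(y)) for y in yaws),key=lambda q:abs(q[6]) if q is not None else 99)
    move_j(best)
go([.466,.2,.24],np.radians([50,230])); look("tap_chuck","w1")
go([.573,-.043,.29],np.radians([72,252])); look("tray_handle","w2"); 
print(read_time_s(),read_qpos().round(2),read_eef_pos(),read_tcp_rot(),camera_params("wrist")["K"])
a=cv2.imread("pics/w1.png");b=cv2.imread("pics/w2.png")
cv2.imwrite("pics/w12.png",np.vstack([cv2.resize(a,(480,300)),cv2.resize(b,(480,300))]))
E
```

```text
[-0.78  0.14  0.32  1.98 -0.05  1.02  0.44]
[-1.63  0.46  1.41  2.01 -0.51  1.11 -2.27]
[-0.54  0.24  0.64  1.78 -0.16  1.17  1.4 ]
[-0.71  0.28  0.85  1.78 -0.23  1.18 -1.68]
w1 [([272.0, 127.0], 0.96, [0.39, 0.187, 0.0]), ([272.0, 218.0], 0.9, [0.474, 0.111, 0.0]), ([321.0, 167.0], 0.86, [0.465, 0.2, 0.0]), ([212.0, 127.0], 0.72, [0.34, 0.131, 0.0]), ([345.0, 102.0], 0.71, [0.423, 0.271, 0.0])] [([203.0, 125.0], 0.96), ([320.0, 174.0], 0.72), ([348.0, 102.0], 0.7), ([269.0, 226.0], 0.69), ([266.0, 129.0], 0.6)]
w2 [([315.0, 187.0], 0.77, [0.57, -0.048, 0.14])] [([316.0, 169.0], 0.88)]
3.625 [-0.45  0.22  0.52  1.76 -0.12  1.19  1.36] [ 0.57274531 -0.04033051  0.28942187] [ 1.54493409e-01  9.87993574e-01  3.39718754e-04 -6.07602810e-04] [[309.70691629   0.         321.5820143 ]
 [  0.         309.70691629 196.41778155]
 [  0.           0.           1.        ]]
```

View pics/w12.png

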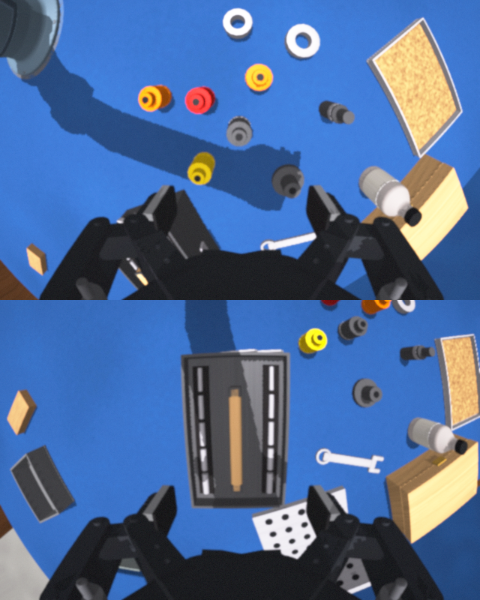

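The wrist views show the chuck at w1 (321,167) among the coloured ones, and the handle bar in w2 as a tan strip at column ≈313, rows 120–253. I'll fit the bar's axis from both pictures, then grasp it and swing the tray.

```bash
python3 - <<'E'
from h import *
im=cv2.imread("pics/w2.png"); z=np.load("pics/w2.npz"); p={"K":z["K"],"camera_from_world":z["T"]}
def bar(im,x0,x1,y0,y1):
    h=cv2.cvtColor(im,cv2.COLOR_BGR2HSV); m=((h[...,0]>8)&(h[...,0]<28)&(h[...,1]>60)&(h[...,2]>90)).astype(np.uint8)
    k=np.zeros_like(m);k[y0:y1,x0:x1]=1;m*=k
    n,l,s,c=cv2.connectedComponentsWithStats(m);i=1+np.argmax(s[1:,4]);
    return cv2.minAreaRect(np.argwhere(l==i)[:,::-1].astype(np.float32))
def mids(r):
    b=cv2.boxPoints(r); e=sorted(range(4),key=lambda i:np.linalg.norm(b[i]-b[(i+1)%4]))[:2]
    return [(b[i]+b[(i+1)%4])/2 for i in e]
r=bar(im,270,350,100,280); ends=[atz(ray("wrist",m,p),.149) for m in mids(r)]
rt=bar(cv2.imread("pics/top0.png"),385,430,110,200); et=[atz(ray("top",m),.149) for m in mids(rt)]
for e in (ends,et):
    e.sort(key=lambda v:v[0]); d=e[1]-e[0]; print(np.round(e,4).tolist(),np.linalg.norm(d).round(4),np.degrees(np.arctan2(d[1],d[0])).round(2),((e[0]+e[1])/2).round(4))
print(tri([ray("wrist",r[0],p),ray("top",rt[0])]))
z=np.load("pics/w1.npz"); p={"K":z["K"],"camera_from_world":z["T"]}
print("chuck base",tri([ray("wrist",(321,167),p),ray("top",(280.9,217.1)),ray("scene",(362.9,241.2))]))
print(read_eef_pos(),read_ft_force())
E
```

```text
[[0.511, -0.0305, 0.149], [0.6322, -0.0687, 0.149]] 0.1271 -17.49 [ 0.5716 -0.0496  0.149 ]
[[0.5177, -0.0305, 0.149], [0.6308, -0.0655, 0.149]] 0.1184 -17.17 [ 0.5743 -0.048   0.149 ]
(array([ 0.56919681, -0.04709835,  0.15563502]), [0.0027, 0.0027])
chuck base (array([ 0.46583821,  0.20189413, -0.0059755 ]), [0.0021, 0.0045, 0.0026])
[ 0.57274531 -0.04033051  0.28942187] [ 0.58398902  0.32071943 -0.07551598]
```

```bash
cat >> h.py <<'E'
H=np.array([.572,-.0485,.140]); A=np.radians(-17.4); QH=down(A+np.pi/2); CX=np.array([np.cos(A),np.sin(A),0]); CY=np.array([-np.sin(A),np.cos(A),0])
def arc(q,H=H): return H+.09*(np.cos(np.pi/6+q)-np.cos(np.pi/6))*CY+.09*(np.sin(np.pi/6+q)-.5)*np.array([0,0,1])
E
python3 - <<'E'
from h import *
move_gripper(.06)
movel(H+[0,0,.05],QH,speed=.15); movel(H,speed=.1); print("at",read_eef_pos().round(4),read_ft_force().round(1))
move_gripper(.0,effort=50); print(read_finger_gap(),read_grasp_force(),read_ft_force().round(1),read_time_s())
for q in np.linspace(0,2.094,9)[1:]:
    movel(arc(q),QH,speed=.12); print(round(q,2),read_eef_pos().round(4),(read_eef_pos()-arc(q)).round(4),read_ft_force().round(1),round(read_finger_gap(),4))
print(read_time_s())
E
```

```text
at [ 0.5724 -0.0486  0.1403] [-0.4  0.2  0.5]
0.013509229214081549 50.25156497955322 [0.3 0.7 3. ] 5.95
0.26 [ 0.5684 -0.0614  0.159 ] [0.0007 0.0007 0.0004] [ 1.5  2.7 -0. ] 0.013
0.52 [ 0.5629 -0.0794  0.1735] [0.0007 0.0006 0.0006] [0.8 2.6 3.5] 0.0135
0.79 [ 0.5562 -0.1011  0.1828] [ 0.0005 -0.0004  0.0009] [-0.6  2.2  6. ] 0.0131
1.05 [ 0.5488 -0.125   0.1856] [ 0.0001 -0.0021  0.0006] [ 0.1 -0.1  6.3] 0.0129
1.31 [ 0.5417 -0.1476  0.1818] [-0.     -0.0025 -0.0001] [ 2.8 -2.9  3.3] 0.013
1.57 [ 0.5355 -0.1674  0.1725] [ 0.0003 -0.0016 -0.0005] [ 4.9 -2.6 -1.2] 0.0132
1.83 [ 0.5302 -0.1848  0.1577] [ 0.0005 -0.0012 -0.0009] [ 4.5 -3.3 -2.5] 0.0132
2.09 [ 0.5265 -0.197   0.1407] [0.0011 0.0002 0.0006] [ 0.6 -0.7  6.1] 0.0133
8.6833
```

The tray swung with low forces. I release it and look into the bay from above, then move over the chuck for a close look.

```bash
python3 - <<'E'
from h import *
move_gripper(.04); movel(read_eef_pos()+[0,0,.1],speed=.2)
B=H+.045*CX; B[2]=.30
movel(B,QH,speed=.25); pause(.2)
p=camera_params("wrist"); im=read_camera("wrist"); cv2.imwrite("pics/w3.png",im[:,:,::-1]); np.savez("pics/w3.npz",K=p["K"],T=p["camera_from_world"])
for d in tip_of("wrist","case_bay")[:2]: print("bay",d["at"],d["confidence"],atz(ray("wrist",d["at"],p),.005))
for d in tip_of("wrist","tray_handle")[:2]: print("h",d["at"],d["confidence"],atz(ray("wrist",d["at"],p),.14))
im=read_camera("top")
for d in tip_of("top","case_bay")[:2]: print("bay top",d["at"],d["confidence"],atz(ray("top",d["at"]),.005))
q=inverse_kinematics([.465,.202,.18],down(np.radians(50))); move_j(q); pause(.2)
p=camera_params("wrist"); im=read_camera("wrist"); cv2.imwrite("pics/w4.png",im[:,:,::-1]); np.savez("pics/w4.npz",K=p["K"],T=p["camera_from_world"])
for d in tip_of("wrist","tap_chuck")[:6]: print("c",np.round(d["at"],1),d["confidence"],atz(ray("wrist",d["at"],p),0.).round(4))
for d in look_for("wrist","tap_chuck")[:6]: print("l",np.round(d["at"],1),d["confidence"])
print(read_eef_pos(),read_time_s())
a=cv2.imread("pics/w3.png");b=cv2.imread("pics/w4.png")
cv2.imwrite("pics/w34.png",np.vstack([cv2.resize(a,(480,300)),cv2.resize(b,(480,300))]))
E
```

```text
bay [328.4, 159.6] 0.86 [ 0.61534326 -0.05737092  0.005     ]
h [168.1, 140.0] 0.78 [ 0.52233811 -0.19819904  0.14      ]
c [195.9 129. ] 0.93 [0.3407 0.1349 0.    ]
c [264.5 232.3] 0.9 [0.4714 0.1141 0.    ]
c [347.4  99.4] 0.8 [0.4211 0.2701 0.    ]
c [260.1 131.2] 0.79 [0.3892 0.1843 0.    ]
c [321.7 178.7] 0.76 [0.466  0.1996 0.    ]
l [257.1 236.5] 0.84
l [352.2  99. ] 0.83
l [253.7 134.4] 0.74
l [183.8 134.1] 0.67
[0.46556523 0.20148882 0.18022848] 12.5833
```

View pics/w34.png

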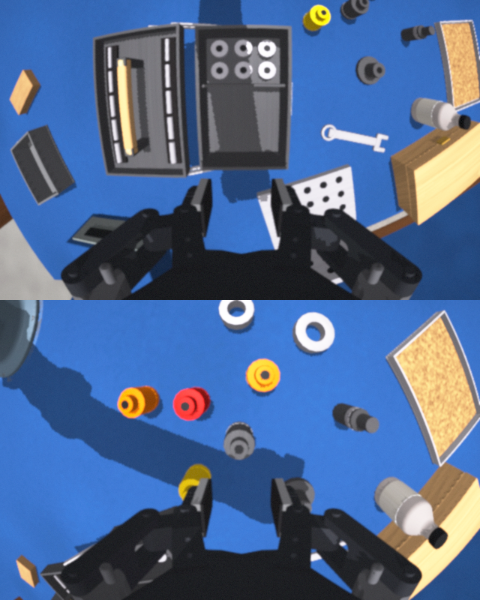

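The tray is fully open and the bay is clear below the dies, at w3 (328,160), giving (0.615,-0.058). The chuck stands at w4 (321,179), giving (0.466,0.200). Now grasp it and place it.

```bash
python3 - <<'E'
from h import *
C=np.array([.4658,.2005,.035]); Q=down(np.radians(50))
move_gripper(.065); movel(C+[0,0,.07],Q,speed=.2); movel(C,speed=.1); print(read_eef_pos().round(4),read_ft_force().round(1))
move_gripper(0,effort=50); print("gap",read_finger_gap(),read_grasp_force(),read_ft_force().round(1),read_eef_pos().round(4))
if read_finger_gap()<.03: raise SystemExit
movel(C+[0,0,.165],speed=.2); print(read_ft_force().round(1),read_finger_gap())
B=np.array([.615,-.060,.20]); movel(B,QH,speed=.2); pause(.1)
B[2]=.06; movel(B,speed=.15); print(read_eef_pos().round(4),read_ft_force().round(1))
for z in np.arange(.048,.034,-.002):
    B[2]=z; movel(B,speed=.04); f=read_ft_force(); print(z.round(3),read_eef_pos()[2].round(4),f.round(1))
    if f[2]>4: break
p=camera_params("wrist"); im=read_camera("wrist"); cv2.imwrite("pics/w5.png",im[:,:,::-1])
print(read_time_s(),read_finger_gap(),read_eef_pos())
E
```

```text
[0.4664 0.2007 0.0355] [-0.5 -0.4 -0.3]
gap 0.03353878379142232 49.77218985557556 [-1.4 -1.9  5.8] [0.4661 0.2005 0.0358]
[-0.9 -0.3 -1.4] 0.0335966852161394
[ 0.6162 -0.0602  0.0612] [ 0.  -0.5 -2. ]
0.048 0.0477 [-0.4  0.2 -2. ]
0.046 0.0459 [-0.3 -0.2 -2.5]
0.044 0.0439 [-0.7 -0.  -2.2]
0.042 0.0418 [-0.6  1.1 -2.9]
0.04 0.0409 [-0.8  0.4  3.6]
0.038 0.0408 [-5.9  1.7 14.9]
20.2667 0.03379009507778896 [ 0.61549781 -0.06012199  0.04083617]
```

The floor was met at the expected height. Release and verify.

```bash
python3 - <<'E'
from h import *
movel([.615,-.060,.0405],speed=.03); move_gripper(.06); pause(.2); print(read_grasp_force(),read_ft_force().round(1))
movel([.615,-.060,.16],speed=.15); movel([.60,-.06,.28],speed=.25); pause(.2)
p=camera_params("wrist"); im=read_camera("wrist"); cv2.imwrite("pics/w6.png",im[100:300,200:440,::-1].repeat(2,0).repeat(2,1))
for d in tip_of("wrist","tap_chuck")[:3]: print("c",np.round(d["at"],1),d["confidence"],atz(ray("wrist",d["at"],p),0.005).round(4))
for d in tip_of("wrist","tray_handle")[:2]: print("h",d["at"],d["confidence"],atz(ray("wrist",d["at"],p),.14))
print(read_time_s())
E
```

```text
0.0 [-0.2  0.3 -0.3]
c [325.7 175.7] 0.92 [ 0.6153 -0.0616  0.005 ]
c [420.4  37.6] 0.72 [0.4732 0.112  0.005 ]
h [160.8, 156.1] 0.83 [ 0.52038708 -0.19557017  0.14      ]
23.025
```

View pics/w6.png

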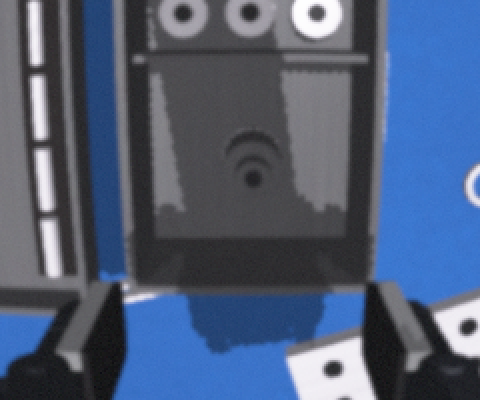

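The chuck stands upright near the centre of the bay (its hole is at crop (252,178)). Now swing the tray back.

```bash
python3 - <<'E'
from h import *
E=np.array([.5265,-.197,.1405])
move_gripper(.06); movel(E+[0,0,.12],QH,speed=.25); movel(E+[0,0,.04],speed=.2); movel(E,speed=.1); print(read_eef_pos().round(4),read_ft_force().round(1))
move_gripper(0,effort=50); print(read_finger_gap(),read_ft_force().round(1))
for q in np.linspace(2.094,0,9)[1:]:
    movel(arc(q),QH,speed=.12); print(round(q,2),(read_eef_pos()-arc(q)).round(4),read_ft_force().round(1),round(read_finger_gap(),4))
pause(.2); print(read_eef_pos(),read_ft_force().round(1))
move_gripper(.05); pause(.2); movel(read_eef_pos()+[0,0,.15],speed=.15); pause(1)
p=camera_params("wrist"); read_camera("wrist")
for d in tip_of("wrist","tray_handle")[:2]: print("h",d["at"],d["confidence"],atz(ray("wrist",d["at"],p),.14))
im=read_camera("scene"); cv2.imwrite("pics/end.png",cv2.resize(im[130:330,130:450,::-1],(800,500)))
print(read_time_s())
E
```

```text
[ 0.5268 -0.1972  0.1409] [ 0.4 -0.4  0.5]
0.013262246406320644 [-0.3 -0.   2.4]
1.83 [ 0.0011 -0.0006  0.0004] [ 3.1 -2.4 -2.2] 0.0136
1.57 [ 0.0009 -0.0009  0.0005] [ 3.5 -2.8 -0.6] 0.0132
1.31 [ 0.0009 -0.0008  0.0009] [ 3.2 -3.7  4.1] 0.0134
1.05 [0.0013 0.0007 0.0011] [ 2.6 -1.3  7.5] 0.0132
0.79 [0.0015 0.0021 0.0006] [4.  1.8 6.4] 0.0137
0.52 [ 0.0015  0.0022 -0.    ] [5.9 3.6 2.4] 0.0137
0.26 [ 0.0013  0.002  -0.0007] [ 6.3  2.8 -0.5] 0.0132
0.0 [0.0008 0.0003 0.001 ] [2.3 2.4 8. ] 0.0131
[ 0.57285041 -0.04813889  0.14104563] [2.3 1.6 8.2]
h [323.3, 185.8] 0.93 [ 0.57104774 -0.0484759   0.14      ]
31.475
```

View pics/end.png

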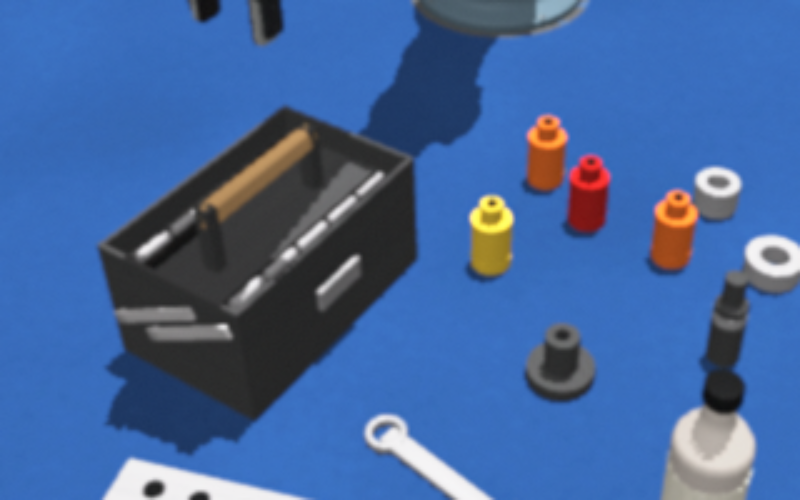

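The tray is fully down, the handle is back at its closed place, and the other things are untouched.

```bash
python3 -c "
from bench import *
print(read_ft_force(),sign_off())"
```

```text
the job is handed in; nothing more can be done
[-0.30256724  0.81044487 -0.51612263] None
```

The job is handed in: the tap chuck was standing upright near the centre of the bay when last seen, just before the tray was swung fully down over it; robot time was about 31.5 s, and the verdict was not shown.

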